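# Let the lime out of the chute into the dish

## Task

Without grasping or lifting anything, push the blue dish along the worktop until it stands in front of the fruit chute, close below its lip. Then press the lever's orange pad down and keep it down so that the gate stays up until the lime has rolled out into the dish, and let the lever come back up so that the gate is shut. Do not touch the lime, and leave the salt shaker, the kitchen timer and the spice jar where they are.

Things in the scene. Friction and masses are not known exactly. Their poses are not given: they have to be found in the camera images.
- chute: Fixed wooden fruit chute, 176 long x 136 wide (y -86 to +50) x 160 mm high at the back. Origin on the worktop under the middle of its front edge; +x runs up the 20-degree slope away from the outlet, +y to its left. Trough 66 mm wide inside, centred on y = 0; its side walls reach 86 mm above the worktop in front. Only the lip and the lever lie at x < 0.
- dish_spot (a point): Point on the worktop at (-68, 0, 0) mm in the chute's frame, about where the lime lands and the dish should be centred (within about 20 mm).
- chute_lip (a point): Outlet edge of the trough floor, (-18, 0, 52) mm in the chute's frame; the lip overhangs the chute's front by 18 mm and is 6 mm thick, so the dish's rim passes under it.
- lever (a joint): Rocking lever on the chute's right (-y) side, on a pin parallel to y at (15, -64, 134) mm in the chute's frame. 0 = at rest, gate shut; grows as the front pad is pressed, to a stop at 0.60 rad. Above about 0.4 rad the lime passes under the gate. A spring brings it back to 0 when let go (about 2 N at the pad to start, 4 N at the stop).
- lever_pad (a point): Centre of the top of the lever's orange press pad (46 long x 40 mm wide), at rest at (-90, -64, 148) mm in the chute's frame; pressed straight down it sinks 62 mm to the stop, swinging 10 mm toward the chute and tilting on its arc about the pin.
- gate_edge (a point): Middle of the lower edge of the orange gate plate (58 wide x 34 mm high) at the lever's far end; at rest 15 mm above the trough's floor, at (110, 0, 113) mm in the chute's frame.
- dish: Loose round blue ceramic dish, 122 mm across the rim, 104 mm across the foot, 40 mm high, walls 5 mm thick, floor 6 mm thick, about 0.35 kg. Origin at the centre of its underside. It stands to the left of the chute's outlet and slides on the worktop when pushed at its side.
- lime: Loose green lime, 48 x 44 x 45 mm, lying in the trough behind the gate; its origin lies on its skin at the underside as it starts (22 mm from its middle) and turns with it.
- salt_shaker: Salt shaker with grey top, 44 x 44 x 90 mm, a bystander left of the chute; origin at the centre of its underside.
- kitchen_timer: Cream-coloured round kitchen timer, 64 x 64 x 58 mm, a bystander right of the chute; origin at the centre of its underside.
- spice_jar: Spice jar with a red cap, 45 x 45 x 106 mm, a bystander left of the chute; origin at the centre of its underside.

How it is judged:
On the way:
1. the lever is pressed down at its pad so that the gate is up (value of joint lever above 0.25 rad and distance between the grasp point and lever_pad below 0.1 m), for 0.2 s.
At the end, for the whole second after the job is handed in: The lime lies at rest inside the dish (its origin within 60 mm of the dish's centre seen from above and below 60 mm, resting on the dish), the dish stands flat on the worktop, and the lever is back within 0.06 rad of its rest so that the gate is shut (horizontal distance between lime and dish below 0.06 m and height (world z) of lime below 0.06 m and contact force between lime and dish above 0.05 N and linear speed of lime below 0.05 m/s and value of joint lever below 0.06 rad and height (world z) of dish below 0.006 m and angle between dish's own z axis and vertical below 0.1 rad and linear speed of dish below 0.02 m/s); the robot touches nothing.
It fails at once if the robot touches the lime (contact force between lime and the arm above 0.3 N or contact force between lime and the fingers above 0.3 N).
It fails at once if the dish is lifted off the worktop or tipped (height (world z) of dish above 0.012 m or angle between dish's own z axis and vertical above 0.3 rad).
It fails at once if the salt shaker, kitchen timer or spice jar is displaced by more than 25 mm or knocked over (distance of any of salt_shaker, kitchen_timer, spice_jar from where it was at the start of the episode above 0.025 m or angle between any of salt_shaker, kitchen_timer, spice_jar's own z axis and vertical above 0.5 rad).
It also fails if it takes over 51 s, if anything falls off the work surface, if the arm or the gripper's body presses on something with over 40 N, if the wrist force passes 120 N, or if a joint passes its speed limit or range.

## Robot

A 7-joint arm with a two-finger parallel gripper is mounted at the origin on a cart in front of the work surface, level with it; the furniture and walls round the work are solid. World frame = base frame: x ahead of the robot, y to its left, z up, the work surface at z = 0. Lengths are in m, angles in rad, forces in N, time in s.
With the tool pointing down it reaches from about 0.425 to 0.925 m from the base axis. Payload 6.8 kg.
Tool frame: the origin (TCP) lies midway between the tips of the shut fingers; the grasp point (between the pads) lies r.grip_point_offset behind it (r.grip_point_offset is the distance from the TCP to the grasp point, in m); z points along the fingers, y is the line along which they close (so a half turn about z gives the same grasp; the last joint's range is limited). The gripper opens to 85 mm and grips with 20 to 120 N. Pads are 22 mm wide; open, the fingers measure 114 mm over their backs; the gripper's body (76 mm by 85 mm) begins 54 mm behind the grasp point. The pads swing forward as they close: fully open they stand 13 mm farther back than shut.
Start: joints at [-1.377, 0.477, 0.022, 1.555, -0.011, 1.109, -0.083], TCP at [0.201, 0.645, 0.207] pointing down, gripper open.
Joint ranges: [-2.96, 2.96], [-0.34, 2.1], [-1.41, 1.46], [0.24, 2.44], [-1.37, 4.51], [0.17, 1.92], [-2.96, 2.96]. Speed limits (rad/s): [2.39, 2.39, 3.14, 3.14, 3.14, 3.14, 3.14].

## Interface

Orientations are given as a rotation vector (axis times angle).
In Python, from bench import r gives the robot as it stands. The module is installed in compiled form; this text tells all that it offers.
- The arm moves only by the shell command python3 -m crank 'ROWS' [FORCE]. ROWS is JSON, a list of rows, each a list of 5 numbers: the shift along the world's x, y, z in units of 200 mm (1.0 is 200 mm), then the turn about the world's z in units of 45 degrees (1.0 is 45 degrees), then the opening, from -1 (shut) to 1 (fully open). In form: [[dx, dy, dz, turn, jaw], ...]. A call has 1 to 8 rows; each row shifts and turns the commanded pose from where the row before left it; what a row does not reach is not made up. A row lasts 1/12 s, in which the tool goes at most 41.7 mm and 7.16 degrees, less where a joint would pass 70% of its speed; a pose out of reach is approached as far as the arm can. A call with a number of a shift or a turn outside -1 to 1 is refused whole. A call with a gripper value outside its range is refused whole. The fingers move at their own pace and stop on an object; FORCE is the grip in N (left out, the last holds). Time passes only in rows, so rows that do not move let the fingers close. It gives the time, the measured TCP pose, the force, the opening and the grip force at its end, in the units of the state.
- r.get_obs(): the state, without advancing time (a new reading comes with each control period).
- r.grab_frame(name): name is "scene" or "top" or "wrist"; returns the picture (480x640x3 uint8, blue, green, red); there is no depth.
- r.camera_model(name): a dict with "fx", "fy", "cx", "cy" (pixels), "distortion" ([k1, k2, p1, p2, k3] as OpenCV has them; the pictures are not rectified), "R" (3x3) and "t" (3): a world point X has camera coordinates R X + t. Camera axes: x right, y down, z forward; pixel columns grow to the right and rows downward; lengths in m; the calibration is good to about 2 mm. A picture is of the moment at which its call begins: read the wrist's pose just before it. camera_model takes no time and is no camera call; for the wrist camera it gives the pose at the moment of the call.
- r.hand_in(): hands the job in; it is judged then, once.
The state is a dict: "clock": time; "joints": joint angles; "qvel": joint speeds; "tau": joint torques, N m; "tcp_pos": TCP position; "orientation": TCP orientation; "contact_force": force on the tool from outside, world axes, zero at the start; "moment": the same for the moment, N m; "grip_width": finger opening in m; "gripper_force": force on a finger pad.
Only numpy, scipy, OpenCV 4.12 (cv2) and the standard library are available. Lean on these libraries where they do the work, as an engineer would, in place of code of your own. Each camera call takes 0.05 s, during which the arm holds its last target. There are 200 camera calls.

## Working session

There is one attempt and no reset: what is moved stays moved. The work goes in short steps, Python scripts to look and compute and a shell command to move; the robot and the scene stay as the last step left them, time stands still between calls to the robot, and variables do not carry over. Pictures are saved under pics/ and viewed, at most 11 in all, crops included, and the job is handed in when it is done.

```bash
mkdir -p pics; python3 - <<'E'
from bench import r
import cv2
o=r.get_obs();print(o['clock'],o['tcp_pos'],o['orientation'],r.grip_point_offset)
for n in("scene","top"):
    cv2.imwrite(f"pics/{n}0.png",r.grab_frame(n)); c=r.camera_model(n); print(n,c['fx'],c['distortion'],-c['R'].T@c['t'])
E
```

```text
0.0 [0.20050696 0.64384837 0.20570636] [-4.72346733e-01 -3.10576654e+00  2.98049373e-03] 0.0187
scene 447.78558055850766 [0.00694885 0.         0.         0.         0.        ] [0.01588518 0.56413621 0.5895106 ]
top 543.112923370706 [-0.01458058  0.          0.          0.          0.        ] [0.3947226  0.06811968 1.11106573]
```

View pics/top0.png

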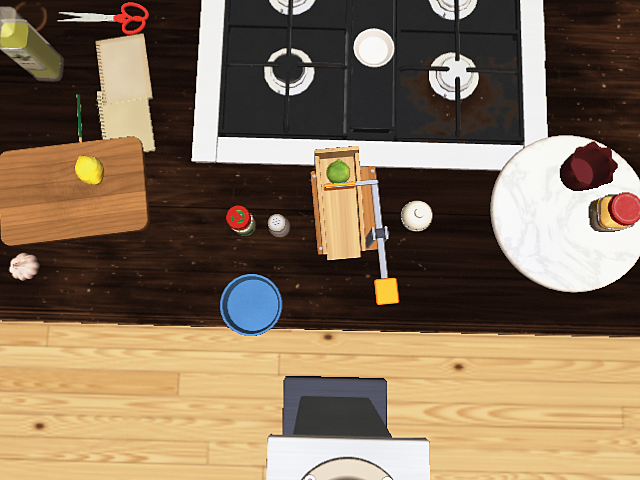

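View pics/scene0.png

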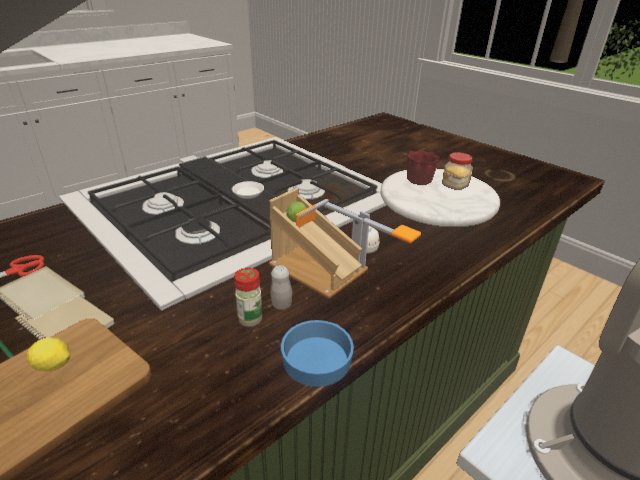

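The top view shows the dish at about (251,305), the orange pad at (386,291), the lip edge from (329,259) to (360,257), the gate at about (348,185), the lime at (338,172), the spice jar at (240,220), the shaker at (279,225) and the timer at (417,215). In the scene view the dish is at (317,352), the pad at (405,233) and the gate at (308,214).

```bash
cat >h.py <<'E'
import cv2,numpy as np
from bench import r
def ray(n,p,c=None):
    c=c or r.camera_model(n); K=np.array([[c['fx'],0,c['cx']],[0,c['fy'],c['cy']],[0,0,1.]])
    u=cv2.undistortPoints(np.array([[p]],float),K,np.array(c['distortion'],float))[0,0]
    R=np.array(c['R']);return -R.T@np.array(c['t']),R.T@np.array([*u,1.])
def plane(n,p,z):
    o,d=ray(n,p);return o+d*(z-o[2])/d[2]
def tri(p,q):
    o,d=ray('top',p);a,b=ray('scene',q)
    s=np.linalg.lstsq(np.c_[d,-b],a-o,rcond=None)[0];P,Q=o+s[0]*d,a+s[1]*b
    return (P+Q)/2,np.linalg.norm(P-Q)
def blobs(im,lo,hi,k=40):
    m=cv2.inRange(cv2.cvtColor(im,cv2.COLOR_BGR2HSV),lo,hi)
    return sorted([c for c in cv2.findContours(m,cv2.RETR_EXTERNAL,cv2.CHAIN_APPROX_NONE)[0] if cv2.contourArea(c)>k],key=cv2.contourArea,reverse=True)
def cen(c):
    m=cv2.moments(c);return (m['m10']/m['m00'],m['m01']/m['m00'])
BLUE=((95,100,50),(125,255,255));OR=((9,200,170),(22,255,255))
E
python3 - <<'E'
from h import *
np.set_printoptions(precision=4,suppress=True)
T,S=cv2.imread('pics/top0.png'),cv2.imread('pics/scene0.png')
b=blobs(T,*BLUE)[0];e=cv2.fitEllipse(b);print('dish ell',e,plane('top',e[0],.04))
bs=blobs(S,*BLUE)[0];print('scene dish bbox',cv2.boundingRect(bs))
for n,I in(('top',T),('scene',S)):
    for c in blobs(I,*OR,15)[:5]:print(n,cen(c),cv2.contourArea(c),cv2.boundingRect(c),cv2.minAreaRect(c))
for nm,p,z in(('lipL',(329,259),.052),('lipR',(360,257),.052),('shaker',(279,225),.08),('jar',(239,217),.1),('timer',(417,215),.05),('edge',(320,328),0)):print(nm,plane('top',p,z))
cv2.imwrite('pics/crop.png',cv2.resize(T[130:340,205:445],None,fx=3,fy=2.8,interpolation=cv2.INTER_CUBIC)[:600])
E
```

```text
dish ell ((250.6806640625, 304.5205383300781), (60.781742095947266, 61.814491271972656), 54.7114143371582) [0.4038 0.1987 0.04  ]
scene dish bbox (281, 320, 73, 66)
top (386.0741438894125, 290.85642475651895) 530.5 (374, 278, 25, 27) ((386.1336669921875, 290.8366394042969), (25.57245635986328, 22.587345123291016), 84.2894058227539)
lipL [0.4963 0.0481 0.052 ]
lipR [ 0.502  -0.0125  0.052 ]
shaker [0.5564 0.1464 0.08  ]
jar [0.5664 0.2209 0.1   ]
timer [ 0.5891 -0.1244  0.05  ]
edge [0.3611 0.0617 0.    ]
```

View pics/crop.png

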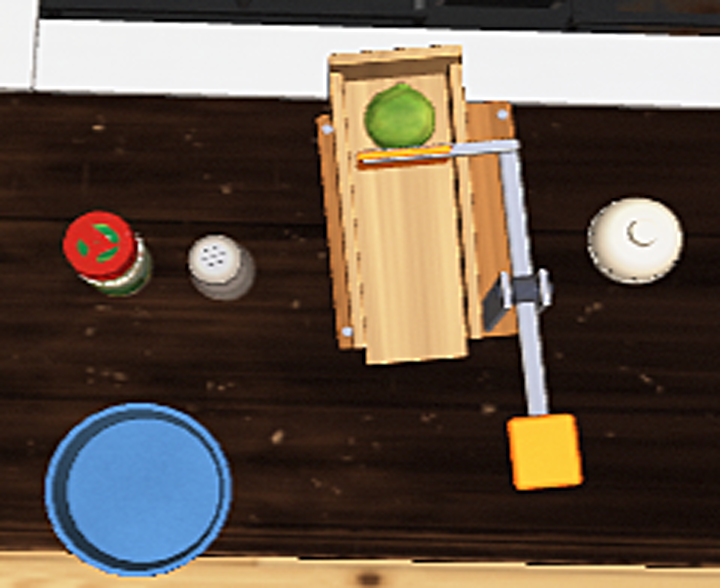

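The enlarged crop shows the lip's front corners at full-image pixels of about (327,260) and (361,257), and the lever running slightly up and to the left, so the chute yaw is about +5°. I'll triangulate the pad and fix the chute frame.

```bash
python3 - <<'E'
from h import *
np.set_printoptions(precision=4,suppress=True)
T,S=cv2.imread('pics/top0.png'),cv2.imread('pics/scene0.png')
print('hsv',cv2.cvtColor(S,cv2.COLOR_BGR2HSV)[233,405],cv2.cvtColor(S,cv2.COLOR_BGR2HSV)[352,317])
ps=[c for c in blobs(S,(5,150,120),(25,255,255),15) if 270<cen(c)[0]<430 and cen(c)[1]<260]
for c in ps:print(cen(c),cv2.boundingRect(c))
pad,err=tri((386.1,290.9),cen(ps[0]));print('pad tri',pad,err,'plane',plane('top',(386.1,290.9),.148))
L,R=plane('top',(327.3,260.4),.052),plane('top',(360.7,256.8),.052)
d=R-L;th1=np.arctan2(d[0],-d[1])
p=plane('top',(386.1,290.9),.148);v=p-(L+R)/2   # chute frame: (-72,-64)
th2=np.arctan2(v[1],v[0])-np.arctan2(-64,-72)
print('L,R',L,R,'yaws deg',np.degrees([th1,(th2+np.pi)%(2*np.pi)-np.pi]),np.linalg.norm(v[:2]))
for th in(th1,th2):
    M=np.array([[np.cos(th),-np.sin(th)],[np.sin(th),np.cos(th)]])
    o1=p[:2]-M@[-.09,-.064];o2=((L+R)/2)[:2]-M@[-.018,0]
    o=(o1+o2)/2;print('origin',o1,o2,'spot',o+M@[-.068,0],'front wall +y',o+M@[0,.05])
# dish rim height: leftmost/right points of rim ellipse in scene
b=blobs(S,*BLUE)[0].reshape(-1,2)
l,rr=b[b[:,0].argmin()],b[b[:,0].argmax()]
print('rim centre tri',tri((250.7,304.5),((l+rr)/2)),l,rr)
for q in((250,326),(386,331)):print('edge',plane('top',q,0))
E
```

```text
hsv [ 18 196 245] [103 113 188]
(405.83224755700326, 233.25515743756785) (391, 225, 30, 18)
(304.93023255813955, 217.5658914728682) (295, 205, 21, 22)
pad tri [ 0.4336 -0.0525  0.146 ] 0.00023175711150482157 plane [ 0.4334 -0.0524  0.148 ]
L,R [0.4935 0.0514 0.052 ] [ 0.5024 -0.0138  0.052 ] yaws deg [7.7998 6.1689] 0.0960258187907318
origin [0.5139 0.0233] [0.5158 0.0212] spot [0.4475 0.013 ] front wall +y [0.5081 0.0718]
origin [0.516  0.0209] [0.5158 0.0207] spot [0.4483 0.0135] front wall +y [0.5106 0.0705]
rim centre tri (array([0.4041, 0.1989, 0.0399]), np.float64(0.0007351342018162704)) [281 344] [353 348]
edge [0.3612 0.203  0.    ]
edge [ 0.3588 -0.0716  0.    ]
```

```bash
python3 -m crank '[[0.075,-0.145,0,-0.11,0.3],[0.075,-0.145,0,-0.11,0.3],[0.075,-0.145,0,-0.11,0.3],[0.075,-0.145,0,-0.11,0.3],[0.075,-0.145,0,-0.11,0.3],[0.075,-0.145,0,-0.11,0.3],[0.075,-0.145,0,-0.11,0.3],[0.075,-0.145,0,-0.11,0.3]]' 
python3 -m crank '[[0.075,-0.145,0,-0.11,0.3],[0.075,-0.145,0,-0.11,0.3],[0.075,-0.145,0,-0.11,0.3],[0.075,-0.145,0,-0.11,0.3],[0,0,0,0,0.3],[0,0,0,0,0.3]]'
python3 -m crank '[[0,0,-0.1,0,0.3],[0,0,-0.1,0,0.3],[0,0,-0.1,0,0.3],[0,0,-0.1,0,0.3],[0,0,-0.1,0,0.3],[0,0,-0.1,0,0.3],[0,0,0,0,0.3],[0,0,0,0,0.3]]'
```

```text
clock: 0.77
tcp_pos: [0.3209, 0.4108, 0.2064]
orientation: [-1.502, -2.759, 0.001]
contact_force: [0.8, 0.1, 0.1]
grip_width: 0.0554
gripper_force: 0.0
clock: 1.27
tcp_pos: [0.3813, 0.2947, 0.2066]
orientation: [-1.954, -2.46, 0.0]
contact_force: [-0.7, 1.1, -0.1]
grip_width: 0.0555
gripper_force: 0.0
clock: 1.93
tcp_pos: [0.3795, 0.2969, 0.086]
orientation: [-1.946, -2.466, 0.004]
contact_force: [0.4, -0.4, 1.2]
grip_width: 0.0551
gripper_force: 0.0
```

```bash
python3 -m crank '[[0,0,-0.09,0,0.3],[0,0,-0.09,0,0.3],[0,0,-0.09,0,0.3],[0,0,-0.08,0,0.3],[0,0,-0.02,0,0.3],[0,0,0,0,0.3]]'
python3 -m crank '[[0.008,-0.034,0,0,0.3],[0.008,-0.034,0,0,0.3],[0.008,-0.034,0,0,0.3],[0.008,-0.034,0,0,0.3],[0.008,-0.034,0,0,0.3],[0.008,-0.034,0,0,0.3],[0.008,-0.034,0,0,0.3],[0.008,-0.034,0,0,0.3]]'
python3 -m crank '[[0.008,-0.034,0,0,0.3],[0.008,-0.034,0,0,0.3],[0.008,-0.034,0,0,0.3],[0.008,-0.034,0,0,0.3],[0.008,-0.034,0,0,0.3],[0.008,-0.034,0,0,0.3],[0.008,-0.034,0,0,0.3],[0.008,-0.034,0,0,0.3]]'
python3 - <<'E'
from h import *
T=r.grab_frame('top');cv2.imwrite('pics/top1.png',T)
b=np.vstack([c for c in blobs(T,*BLUE)]);e=cv2.minEnclosingCircle(b);print(e,plane('top',e[0],.04))
E
```

```text
clock: 2.43
tcp_pos: [0.3805, 0.297, 0.0129]
orientation: [-1.948, -2.464, 0.001]
contact_force: [0.6, 0.4, -0.2]
grip_width: 0.0558
gripper_force: 0.0
clock: 3.1
tcp_pos: [0.3936, 0.2413, 0.0128]
orientation: [-1.949, -2.464, -0.0]
contact_force: [1.2, 0.2, 0.5]
grip_width: 0.0554
gripper_force: 0.0
clock: 3.77
tcp_pos: [0.4064, 0.187, 0.0127]
orientation: [1.949, 2.464, 0.0]
contact_force: [0.2, -0.5, 0.3]
grip_width: 0.0557
gripper_force: 0.0
((266.5, 300.5), 26.315494537353516) [0.41248183 0.16808985 0.04      ]
```

View pics/top1.png

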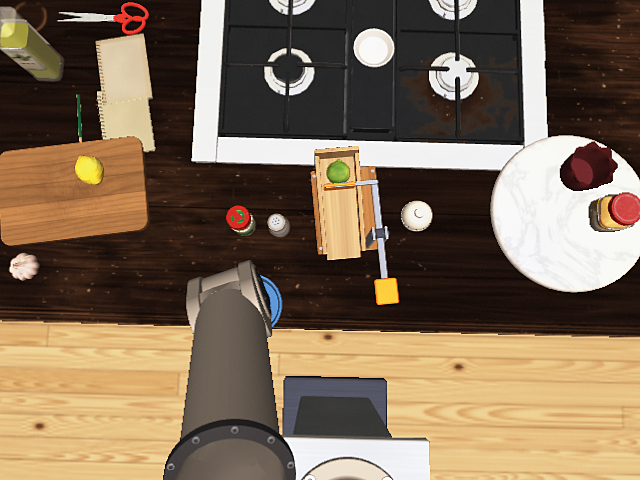

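The top view shows the gripper over the dish's left side, but the dish's right edge is still at about (282,303), so it seems not to have moved although the fingers should be touching it. I'll check the scene camera.

```bash
python3 - <<'E'
from h import *
S=r.grab_frame('scene');cv2.imwrite('pics/scene1.png',S)
o=r.get_obs();print(o['tcp_pos'],o['joints'],o['contact_force'])
E
```

```text
[0.40641976 0.18629194 0.01270428] [-0.77473678  0.43189202  0.24599367  2.24610966 -0.21949932  0.48543176
 -0.12530446] [0.03393348 0.17657371 1.23995827]
```

View pics/scene1.png

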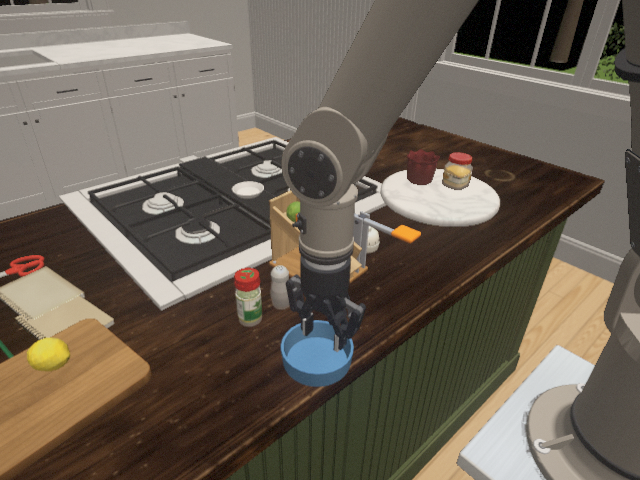

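```bash
python3 - <<'E'
from h import *
def proj(n,X):
    c=r.camera_model(n);K=np.array([[c['fx'],0,c['cx']],[0,c['fy'],c['cy']],[0,0,1.]])
    return cv2.projectPoints(np.array([X],float),cv2.Rodrigues(np.array(c['R']))[0],np.array(c['t'],float),K,np.array(c['distortion']))[0][0,0]
y=np.array([.973,.231,0])
for z in(.0127,.03,.05,.08):
  for s in(-.035,0,.035): print(z,s,proj('scene',np.array([.4064,.1863,z])+s*y))
S0,S1=cv2.imread('pics/scene0.png'),cv2.imread('pics/scene1.png')
for S in(S0,S1):
    b=blobs(S,*BLUE)[0];print(cv2.boundingRect(b))
W=r.grab_frame('wrist');a=cv2.resize(S1[270:400,260:380],(480,520),interpolation=cv2.INTER_CUBIC)
W=cv2.resize(W,(320,240));o=np.zeros((520,800,3),np.uint8);o[:,:480]=a;o[:240,480:]=W;cv2.imwrite('pics/mix.png',o)
E
```

```text
0.0127 -0.035 [338.71534938 362.07120658]
0.0127 0 [321.46996456 353.02861243]
0.0127 0.035 [304.93567784 344.36158111]
0.03 -0.035 [339.17885188 354.82678799]
0.03 0 [321.71139437 345.8278101 ]
0.03 0.035 [304.9727402  337.20686509]
0.05 -0.035 [339.72952388 346.22185268]
0.05 0 [321.99802561 337.27951332]
0.05 0.035 [305.01664599 328.71786882]
0.08 -0.035 [340.58689517 332.82850769]
0.08 0 [322.44385785 323.98475484]
0.08 0.035 [305.08473219 315.52523264]
(281, 320, 73, 66)
(281, 320, 72, 66)
```

View pics/mix.png

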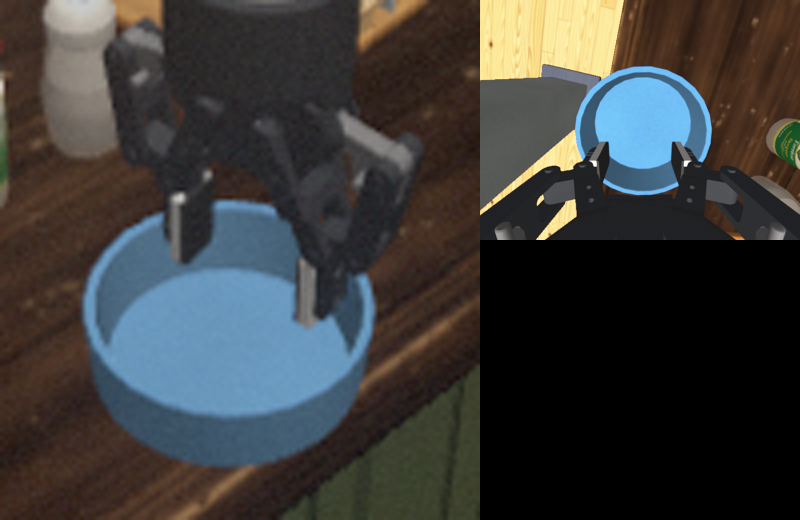

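The mix picture shows both fingertips inside the dish, at about (306,336) and (337,351) in the scene image. That puts the tips at z ≈ 0.035–0.04, so they went in over the rim, and the dish did not move. So the tips are higher than the reported TCP suggests. I'll lift, back off, and touch the worktop to calibrate the height.

```bash
python3 -m crank '[[0,0,0.1,0,0.3],[0,0,0.1,0,0.3],[0,0,0.1,0,0.3],[0,0,0.1,0,0.3],[0,0.1,0,0,0.3],[0,0.1,0,0,-1],[0,0.15,0,0,-1],[0,0.15,0,0,-1]]'
python3 -m crank '[[-0.06,0.1,0,0,-1],[-0.06,0.05,-0.1,0,-1],[0,0,-0.1,0,-1],[0,0,-0.1,0,-1],[0,0,-0.06,0,-1],[0,0,0,0,-1],[0,0,0,0,-1]]'
python3 - <<'E'
from h import *
S=r.grab_frame('scene');T=r.grab_frame('top')
W=r.grab_frame('wrist');print(r.get_obs()['tcp_pos'],cv2.boundingRect(blobs(S,*BLUE)[0]),cv2.fitEllipse(blobs(T,*BLUE)[0]))
o=np.zeros((520,800,3),np.uint8);o[:,:480]=cv2.resize(S[280:410,230:350],(480,520),interpolation=cv2.INTER_CUBIC);o[:240,480:]=cv2.resize(W,(320,240));o[240:480,480:]=cv2.resize(T[220:340,140:300],(320,240));cv2.imwrite('pics/mix2.png',o)
E
```

```text
clock: 4.58
tcp_pos: [0.4061, 0.2889, 0.093]
orientation: [-1.95, -2.463, -0.001]
contact_force: [1.0, 0.2, -0.6]
grip_width: 0.0197
gripper_force: 0.0
clock: 5.17
tcp_pos: [0.3818, 0.3177, 0.0204]
orientation: [-1.948, -2.464, 0.002]
contact_force: [0.5, 0.5, 0.2]
grip_width: 0.0001
gripper_force: 0.0
[0.38280734 0.31835088 0.02164942] (291, 320, 62, 66) ((250.67123413085938, 304.52508544921875), (60.79158020019531, 61.783470153808594), 54.37067794799805)
```

View pics/mix2.png

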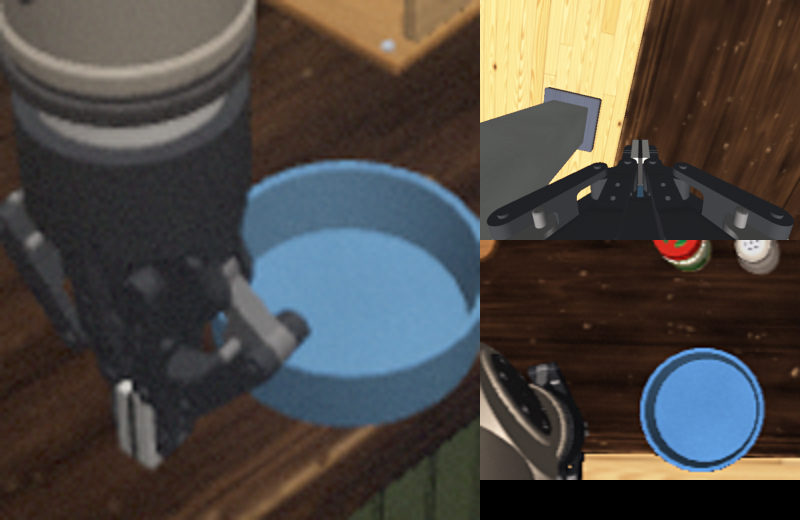

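Mix2 shows the shut fingertips at scene pixel (264,395), with the dish unmoved.

```bash
python3 - <<'E'
from h import *
np.set_printoptions(precision=4,suppress=True)
for z in(.0,.0216,.045,.06):print(z,plane('scene',(264,395),z))
E
python3 -m crank '[[0,0,-0.02,0,-1],[0,0,-0.02,0,-1],[0,0,-0.02,0,-1],[0,0,0,0,-1]]'
```

```text
0.0 [0.4099 0.3063 0.    ]
0.0216 [0.3955 0.3157 0.0216]
0.045 [0.3799 0.326  0.045 ]
0.06 [0.3698 0.3325 0.06  ]
clock: 5.65
tcp_pos: [0.3818, 0.3174, 0.0081]
orientation: [-1.949, -2.464, 0.002]
contact_force: [0.1, 0.0, 0.6]
grip_width: -0.0
gripper_force: 0.0
```

```bash
for i in 1 ; do python3 -m crank '[[0,0,-0.015,0,-1],[0,0,-0.015,0,-1],[0,0,0,0,-1]]'|grep -E "tcp|contact"; python3 -m crank '[[0,0,-0.01,0,-1],[0,0,-0.01,0,-1],[0,0,0,0,-1]]'|grep -E "tcp|contact";python3 -m crank '[[0,0,-0.01,0,-1],[0,0,0,0,-1]]'|grep -E "tcp|contact"; done
```

```text
tcp_pos: [0.382, 0.3174, 0.0021]
contact_force: [-0.5, 0.2, -0.6]
tcp_pos: [0.3821, 0.3176, -0.0016]
contact_force: [-0.0, -0.5, -0.8]
tcp_pos: [0.3821, 0.3176, -0.0035]
contact_force: [-0.2, 0.5, 0.5]
```

```bash
python3 -m crank '[[0,0,-0.01,0,-1],[0,0,-0.01,0,-1],[0,0,0,0,-1]]'|grep -E "tcp|contact"; python3 -m crank '[[0,0,-0.01,0,-1],[0,0,-0.01,0,-1],[0,0,0,0,-1]]'|grep -E "tcp|contact";python3 -m crank '[[0,0,-0.01,0,-1],[0,0,0,0,-1]]'|grep -E "tcp|contact"
```

```text
tcp_pos: [0.382, 0.3176, -0.0076]
contact_force: [-0.6, -0.5, 0.4]
tcp_pos: [0.382, 0.3176, -0.0117]
contact_force: [0.0, -0.1, 0.0]
tcp_pos: [0.3821, 0.3176, -0.0136]
contact_force: [-1.1, -0.2, -0.7]
```

```bash
python3 -m crank '[[0,0,-0.01,0,-1],[0,0,0,0,-1]]'|grep -E "tcp|contact"; python3 -m crank '[[0,0,-0.01,0,-1],[0,0,0,0,-1]]'|grep -E "tcp|contact";python3 -m crank '[[0,0,-0.01,0,-1],[0,0,0,0,-1]]'|grep -E "tcp|contact"
python3 - <<'E'
from h import *
S=r.grab_frame('scene');cv2.imwrite('pics/tip.png',cv2.resize(S[320:440,200:340],(700,600),interpolation=cv2.INTER_CUBIC))
E
```

```text
tcp_pos: [0.3821, 0.3176, -0.0156]
contact_force: [0.5, -1.1, 0.5]
tcp_pos: [0.3821, 0.3176, -0.0176]
contact_force: [-0.6, -0.0, 0.3]
tcp_pos: [0.3821, 0.3176, -0.0196]
contact_force: [0.1, -0.3, -0.3]
```

View pics/tip.png

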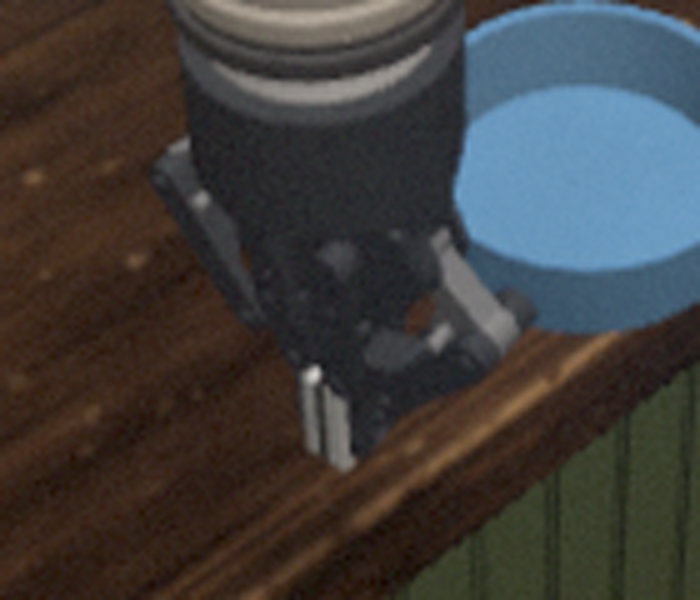

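The tip is now at scene pixel of about (267,413) and close above the worktop.

```bash
python3 - <<'E'
from h import *
np.set_printoptions(precision=4,suppress=True)
for z in(.0,.005,.01,.02):print(z,plane('scene',(267,413),z))
E
python3 -m crank '[[0,0,-0.01,0,-1],[0,0,0,0,-1]]'|grep -E "tcp|contact"; python3 -m crank '[[0,0,-0.01,0,-1],[0,0,0,0,-1]]'|grep -E "tcp|contact"; python3 -m crank '[[0,0,-0.01,0,-1],[0,0,0,0,-1]]'|grep -E "tcp|contact"
```

```text
0.0 [0.3803 0.3226 0.    ]
0.005 [0.3772 0.3246 0.005 ]
0.01 [0.3741 0.3267 0.01  ]
0.02 [0.3679 0.3308 0.02  ]
tcp_pos: [0.3821, 0.3176, -0.0215]
contact_force: [0.2, 0.7, -0.6]
tcp_pos: [0.3821, 0.3176, -0.0236]
contact_force: [-1.2, -0.3, 0.5]
tcp_pos: [0.3823, 0.3178, -0.0245]
contact_force: [-1.9, -2.1, 13.9]
```

```bash
python3 -m crank '[[0,0,0.03,0,-1],[-0.03,0,0.02,0,0.3],[0,0,0,0,0.3],[0,0,0,0,0.3],[0,0,0,0,0.3],[0,0,0,0,0.3]]'
python3 -m crank '[[0.008,-0.034,0,0,0.3],[0.008,-0.034,0,0,0.3],[0.008,-0.034,0,0,0.3],[0.008,-0.034,0,0,0.3],[0.008,-0.034,0,0,0.3],[0.008,-0.034,0,0,0.3],[0.008,-0.034,0,0,0.3],[0.008,-0.034,0,0,0.3]]'
python3 -m crank '[[0.008,-0.034,0,0,0.3],[0.008,-0.034,0,0,0.3],[0.008,-0.034,0,0,0.3],[0.008,-0.034,0,0,0.3],[0.008,-0.034,0,0,0.3],[0.008,-0.034,0,0,0.3],[0.008,-0.034,0,0,0.3],[0.008,-0.034,0,0,0.3]]'
python3 - <<'E'
from h import *
S=r.grab_frame('scene');T=r.grab_frame('top')
b=np.vstack(blobs(S,*BLUE)).reshape(-1,2);print(cv2.boundingRect(b))
t=np.vstack(blobs(T,*BLUE)).reshape(-1,2);print(cv2.boundingRect(t),plane('top',t[t[:,0].argmax()],.04))
E
```

```text
clock: 8.53
tcp_pos: [0.3762, 0.3176, -0.0155]
orientation: [1.949, 2.464, -0.0]
contact_force: [0.6, 0.0, 0.0]
grip_width: 0.0553
gripper_force: 0.0
clock: 9.2
tcp_pos: [0.3893, 0.2626, -0.0153]
orientation: [1.949, 2.464, 0.0]
contact_force: [0.7, 2.7, 0.8]
grip_width: 0.0557
gripper_force: 1.6
clock: 9.87
tcp_pos: [0.402, 0.2083, -0.0153]
orientation: [-1.949, -2.464, -0.0]
contact_force: [-0.8, 1.4, 0.3]
grip_width: 0.0553
gripper_force: 0.9
(303, 305, 68, 61)
(252, 270, 59, 62) [0.40421456 0.0826666  0.04      ]
```

```bash
python3 -m crank '[[0.009,-0.034,0,0,0.3],[0.009,-0.034,0,0,0.3],[0.009,-0.034,0,0,0.3],[0.009,-0.034,0,0,0.3],[0.009,-0.034,0,0,0.3],[0.009,-0.034,0,0,0.3],[0.009,-0.034,0,0,0.3],[0.009,-0.034,0,0,0.3]]'
python3 -m crank '[[0.009,-0.034,0,0,0.3],[0.009,-0.034,0,0,0.3],[0.009,-0.034,0,0,0.3],[0.009,-0.034,0,0,0.3],[0.009,-0.034,0,0,0.3],[0,0,0,0,0.3]]'
python3 - <<'E'
from h import *
T=r.grab_frame('top');cv2.imwrite('pics/top3.png',T);S=r.grab_frame('scene')
t=np.vstack(blobs(T,*BLUE)).reshape(-1,2);print(cv2.boundingRect(t))
for i in(t[:,0].argmax(),t[:,1].argmax(),t[:,1].argmin()):print(t[i],plane('top',t[i],.04))
o=np.zeros((480,800,3),np.uint8);o[:,:400]=cv2.resize(T[220:340,240:340],(400,480));o[:,400:]=cv2.resize(S[210:390,270:420],(400,480));cv2.imwrite('pics/mix3.png',o)
E
```

```text
clock: 10.63
tcp_pos: [0.4163, 0.1537, -0.0153]
orientation: [-1.949, -2.464, 0.0]
contact_force: [-0.2, 1.3, 0.0]
grip_width: 0.0557
gripper_force: 0.8
clock: 11.13
tcp_pos: [0.4256, 0.1186, -0.0153]
orientation: [1.951, 2.461, -0.001]
contact_force: [-0.1, 0.6, 0.3]
grip_width: 0.0558
gripper_force: 0.0
(311, 259, 46, 62)
[356 289] [ 0.43984443 -0.00664845  0.04      ]
[320 320] [0.37771736 0.06236147 0.04      ]
[320 259] [0.49695504 0.06571729 0.04      ]
```

View pics/mix3.png

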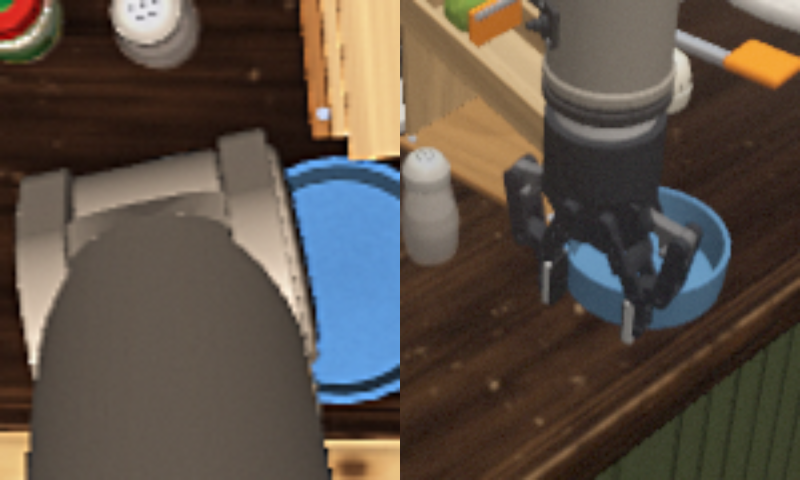

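The crop shows the dish nestled between the fingers, about 40 mm short of the spot, with its centre at about (0.437, 0.054). I'll finish the push, back off, lift, and measure.

```bash
python3 -m crank '[[0.009,-0.034,0,0,0.3],[0.009,-0.034,0,0,0.3],[0.009,-0.034,0,0,0.3],[0.009,-0.034,0,0,0.3],[0.009,-0.034,0,0,0.3],[0.009,-0.034,0,0,0.3],[0,0,0,0,0.3],[0,0,0,0,0.3]]'
python3 -m crank '[[-0.015,0.06,0,0,0.3],[-0.015,0.06,0,0,0.3],[-0.015,0.06,0,0,0.3],[-0.03,0.1,0.1,0,0.3],[-0.03,0.15,0.15,0,0.3],[0,0.15,0.2,0,0.3],[0,0.1,0.2,0,-1],[0,0,0.2,0,-1]]'
python3 - <<'E'
from h import *
T=r.grab_frame('top');cv2.imwrite('pics/top4.png',T)
b=[c for c in blobs(T,*BLUE)];print(len(b));e=cv2.fitEllipse(cv2.convexHull(np.vstack(b)));print(e,plane('top',e[0],.04))
E
```

```text
clock: 11.9
tcp_pos: [0.4362, 0.0789, -0.0153]
orientation: [1.951, 2.462, -0.0]
contact_force: [0.6, 1.0, 0.2]
grip_width: 0.0554
gripper_force: 0.0
clock: 12.57
tcp_pos: [0.4141, 0.2128, 0.146]
orientation: [-1.941, -2.47, -0.001]
contact_force: [0.9, 1.0, 0.7]
grip_width: 0.0322
gripper_force: 0.0
1
((345.7252197265625, 284.9995422363281), (60.31230545043945, 62.365631103515625), 93.0947265625) [0.44711119 0.01370729 0.04      ]
```

The dish sits at (0.447, 0.014), within 1–2 mm of the spot. Next is the lever.

```bash
python3 -m crank '[[0,0,0.1,0,-1],[0,0,0.1,0,-1],[0.012,-0.147,0,0,-1],[0.012,-0.147,0,0,-1],[0.012,-0.147,0,0,-1],[0.012,-0.147,0,0,-1],[0.012,-0.147,0,0,-1],[0.012,-0.147,0,0,-1]]'
python3 -m crank '[[0.012,-0.147,0,0,-1],[0.012,-0.147,0,0,-1],[0.012,-0.147,0,0,-1],[0,0,0,0,-1],[0,0,0,0,-1],[0,0,0,0,-1]]'
python3 - <<'E'
from h import *
T=r.grab_frame('top');S=r.grab_frame('scene');o=np.zeros((480,800,3),np.uint8);o[:,:400]=cv2.resize(T[220:340,320:420],(400,480));o[:,400:]=cv2.resize(S[150:330,310:460],(400,480));cv2.imwrite('pics/mix4.png',o)
E
```

```text
clock: 13.28
tcp_pos: [0.4292, 0.0307, 0.1845]
orientation: [-1.949, -2.464, -0.0]
contact_force: [0.4, 0.2, 1.0]
grip_width: 0.0001
gripper_force: 0.0
clock: 13.78
tcp_pos: [0.4366, -0.0555, 0.1843]
orientation: [-1.949, -2.464, -0.0]
contact_force: [0.2, 0.2, 0.2]
grip_width: 0.0002
gripper_force: 0.0
```

View pics/mix4.png

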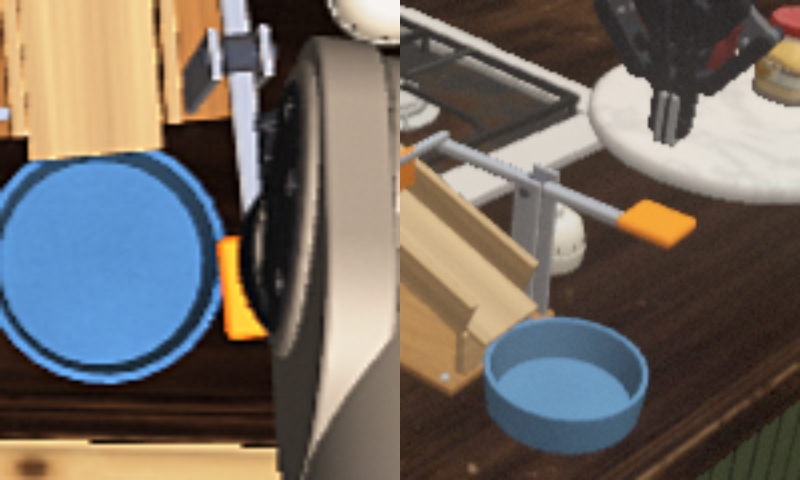

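The dish is under the lip and the shut fingertips are directly above the pad. I'll press now.

```bash
python3 -m crank '[[0,0,-0.08,0,-1],[0,0,-0.08,0,-1],[0,0,-0.08,0,-1],[0.005,0,-0.05,0,-1],[0.005,0,-0.05,0,-1],[0,0,0,0,-1]]'
python3 -m crank '[[0.005,0,-0.05,0,-1],[0.005,0,-0.05,0,-1],[0.005,0,-0.05,0,-1],[0.005,0,-0.05,0,-1],[0,0,-0.03,0,-1],[0,0,0,0,-1],[0,0,0,0,-1],[0,0,0,0,-1]]'
python3 -m crank '[[0,0,0,0,-1],[0,0,0,0,-1],[0,0,0,0,-1],[0,0,0,0,-1],[0,0,0,0,-1],[0,0,0,0,-1],[0,0,0,0,-1],[0,0,0,0,-1]]'
python3 - <<'E'
from h import *
T=r.grab_frame('top');S=r.grab_frame('scene');o=np.zeros((480,800,3),np.uint8);o[:,:400]=cv2.resize(T[160:340,300:420],(400,480));o[:,400:]=cv2.resize(S[180:370,270:430],(400,480));cv2.imwrite('pics/mix5.png',o)
G=((35,80,40),(85,255,255))
print([cen(c) for c in blobs(T,*G,20) if 280<cen(c)[0]<420],[cen(c) for c in blobs(S,*G,20) if 270<cen(c)[0]<430])
E
```

```text
clock: 14.38
tcp_pos: [0.4383, -0.0553, 0.1152]
orientation: [-1.946, -2.464, 0.002]
contact_force: [0.6, 1.9, 2.0]
grip_width: 0.0
gripper_force: 1.1
clock: 15.05
tcp_pos: [0.4417, -0.0562, 0.0703]
orientation: [-1.948, -2.462, 0.002]
contact_force: [-3.3, 0.8, 2.3]
grip_width: 0.0003
gripper_force: 1.9
clock: 15.72
tcp_pos: [0.4427, -0.0561, 0.0705]
orientation: [-1.949, -2.464, 0.0]
contact_force: [-4.0, -1.2, 1.8]
grip_width: -0.0002
gripper_force: 2.0
[(348.7977811396873, 300.8300554715078)] [(355.4115398415721, 421.29821147636), (385.7084100675261, 295.6556169429098), (405.63191153238546, 462.85781990521326)]
```

View pics/mix5.png

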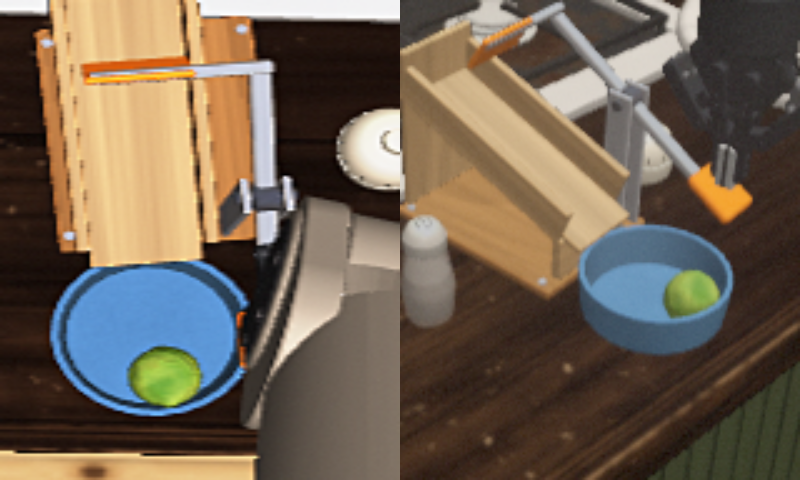

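The lime is in the dish, at top pixel (349,301), and the gate is up. I'll let the lever rise slowly and check.

```bash
python3 -m crank '[[-0.005,0,0.05,0,-1],[-0.005,0,0.05,0,-1],[-0.005,0,0.05,0,-1],[-0.005,0,0.05,0,-1],[-0.005,0,0.05,0,-1],[0,0,0.08,0,-1],[0,0,0.1,0,-1],[0,0,0.1,0,-1]]'
python3 -m crank '[[0,0,0.1,0,-1],[0,-0.1,0.05,0,-1],[0,-0.1,0,0,-1],[0,-0.1,0,0,-1],[0,-0.1,0,0,-1],[0,-0.1,0,0,-1],[0,0,0,0,-1],[0,0,0,0,-1]]'
python3 -m crank '[[0,0,0,0,-1],[0,0,0,0,-1],[0,0,0,0,-1],[0,0,0,0,-1],[0,0,0,0,-1],[0,0,0,0,-1],[0,0,0,0,-1],[0,0,0,0,-1]]'>/dev/null
python3 - <<'E'
from h import *
G=((35,80,40),(85,255,255))
for k in range(2):
    T=r.grab_frame('top');S=r.grab_frame('scene')
    print([cen(c) for c in blobs(T,*G,20) if 300<cen(c)[0]<420],[cen(c) for c in blobs(S,*G,20) if 270<cen(c)[0]<430 and cen(c)[1]<400])
e=cv2.fitEllipse(cv2.convexHull(np.vstack(blobs(T,*BLUE))));print('dish',plane('top',e[0],.04))
print('pad',[cen(c) for c in blobs(S,(5,150,120),(25,255,255),15) if 270<cen(c)[0]<430 and cen(c)[1]<270],'was 405.8 233.3; 304.9 217.6')
p=[cen(c) for c in blobs(T,*G,20) if 300<cen(c)[0]<420][0];print('lime',plane('top',p,.03))
E
```

```text
clock: 16.48
tcp_pos: [0.4381, -0.056, 0.1782]
orientation: [1.948, 2.463, 0.001]
contact_force: [0.2, 0.3, -0.6]
grip_width: 0.0005
gripper_force: 0.0
clock: 17.15
tcp_pos: [0.4381, -0.1569, 0.2073]
orientation: [1.951, 2.46, 0.001]
contact_force: [0.6, 0.6, -0.0]
grip_width: -0.0003
gripper_force: 0.0
[(348.71567126084733, 300.71924451250635)] [(385.67828746177366, 295.64220183486236)]
[(348.7706747843734, 300.8731608320649)] [(385.6940889701401, 295.61243144424134)]
dish [0.44708387 0.01368929 0.04      ]
pad [(405.87908496732024, 233.25272331154682), (305.21157684630737, 217.6516966067864)] was 405.8 233.3; 304.9 217.6
lime [0.41649111 0.00650362 0.03      ]
```

The lime is at rest about 31 mm from the dish centre, the lever is back at its rest position, and the robot is clear of everything.

```bash
python3 -c "from bench import r;print(r.hand_in())"
```

```text
the job is handed in; nothing more can be done
None
```

The job is handed in with no verdict returned: the dish is about 1 mm from the spot under the lip, the lime lies still in it, the lever is back at rest with the gate shut, and the robot is clear; the first push passed over the dish's rim without moving it because the tool sat about 24 mm higher than it reported, which I corrected by touching the worktop.

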